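# Put the recipe book back in the row

## Task

Lunch is served, so the red recipe book can go back: take it off its sloping stand and stand it upright on the table, on the same short edge it rests on now, at the open end of the row of books and in line with them. Close the row up against the steel bookend so that no gaps are left, setting the book down and pushing gently, and leave it standing there by itself. Do not knock any book over or disturb the glass, the plate and the jar.

Things in the scene. Friction and masses are not known exactly. Their poses are not given: they have to be found in the camera images.
- recipe_book: Closed red hardback, 38 mm thick (its x), 140 mm wide (its y), 200 mm tall (its z), about 0.55 kg. Origin: centre of its lower 38 x 140 mm edge; z runs up the book, the front cover faces -x, spine at -y. At the start it leans on the stand, z tilted 42 degrees from vertical; its upper 90 mm stand clear of the stand's back board.
- stand: Fixed wooden cookbook stand, footprint 190 x 150 mm, 110 mm high, origin under its middle. Its back board (118 x 150 x 10 mm) leans 42 degrees from vertical, top towards the stand's +x; the book's lower edge rests on a ledge 26 mm above the table at stand x = -50 mm, behind a lip 12 mm high on the -x side.
- bookend: Fixed dark steel bookend: upright plate 110 mm wide, 130 mm high. Origin on the table in the middle of the plate's book-side face, x normal to that face. The row of books stands on its +x side, along its x axis, each book's x along the bookend's x; the open end of the row is at +x. A foot plate lies on the -x side.
- green_book: Green hardback, 34 mm thick (x), 120 mm wide (y), 150 mm tall (z), about 0.36 kg, standing loose next to the bookend. Origin: centre of its lower edge.
- blue_book: Blue hardback, 30 mm thick (x), 115 mm wide (y), 142 mm tall (z), about 0.30 kg, standing loose, last in the row, with a gap of 1 to 3 cm between it and the green book. Origin: centre of its lower edge.
- glass: Drinking glass, 72 mm across, 90 mm high, origin under its middle; leave alone.
- plate: White dinner plate, 220 mm across, 22 mm high, origin under its middle; leave alone.
- jar: Amber jar with a steel cap, 60 mm across, 100 mm high, origin under its middle; leave alone.

How it is judged:
By the outcome, as a careful person would: the job done as asked, in the order asked, and still so for the second after the job is handed in, with the robot touching nothing.
It also fails if it takes over 38 s, if anything falls off the work surface, if the arm or the gripper's body presses on something with over 40 N, if the wrist force passes 120 N, or if a joint passes its speed limit or range.

## Robot

A 6-joint arm with a two-finger parallel gripper is mounted at the origin on the work surface. World frame = base frame: x ahead of the robot, y to its left, z up, the work surface at z = 0. Lengths are in m, angles in degrees, forces in N, time in s.
With the tool pointing down it reaches from about 0.4 to 0.825 m from the base axis. Payload 7 kg.
Tool frame: the origin (TCP) lies on the centre line of the jaws, within the pads' length; the fingertips stand 19 mm ahead of it and the grasp point (between the pads) is the TCP; z points along the fingers, y is the line along which they close (so a half turn about z gives the same grasp; the last joint's range is limited). The gripper opens to 88 mm and grips with 3 to 60 N. Pads are 19 mm wide; open, the fingers measure 130 mm over their backs; the gripper's body (78 mm by 193 mm) begins 47 mm behind the grasp point.
Start: joints at [-50.758, 20.546, 0.682, 0, -70.136, -16.507], TCP at [0.261, -0.623, 0.223] pointing down, gripper open.
Joint ranges: [-176.03, 176.03], [-82.01, 121.73], [-58.28, 71.71], [-173.87, 95.51], [-174.79, -0.11], [-173.66, 173.66]. Speed limits (degrees/s): [136.94, 136.94, 172.46, 180, 180, 180].

## Interface

Orientations are given as [roll, pitch, yaw] about the fixed x, y, z axes, in that order (R = Rz(yaw) Ry(pitch) Rx(roll)).
In Python, from plant import ctrl gives the robot as it stands.
- The arm moves only by the tool move_arm, never from a script. Its argument "motion" is a list of rows, each a list of 3 entries, a list of its own where there are three numbers: the shift along the tool's x, y, z in mm, then the turn, a rotation vector about the tool's x, y, z in degrees, then the closure, from 0 (fully open) to 1 (shut). A call has 1 to 10 rows; each row is the pose to reach, as a shift and turn from the pose commanded when the call began, along the tool's axes at that moment; what a row does not reach only later rows make up. A row lasts 1/12 s, in which the tool goes at most 41.7 mm and 7.16 degrees, less where a joint would pass 70% of its speed; a pose out of reach is approached as far as the arm can. A call with a gripper value outside its range is refused whole. The fingers move at their own pace and stop on an object; the grip force is fixed at half the most. Time passes only in rows, so rows that repeat a pose let the fingers close. It gives the time, the measured TCP pose, the force, the opening and the grip force at its end, in the units of the state.
- ctrl.get_obs(): the state, without advancing time (a new reading comes with each control period).
- ctrl.snapshot(name): name is "side" or "top"; returns a dict with "color" (400x640x3 uint8, blue, green, red), "camera_matrix" (3x3 intrinsics, pixels), "cam_to_world" (4x4, takes a point from camera to world coordinates). Camera axes: x right, y up, looking along -z (the intrinsics and any distortion apply to the point x, -y, -z); pixel columns grow to the right and rows downward; lengths in m; the calibration is good to about 2 mm. A picture is of the moment at which its call begins. There is no depth.
- ctrl.close_job(): hands the job in; it is judged then, once.
The state is a dict: "clock": time; "joint_pos": joint angles; "qvel": joint speeds; "tau": joint torques, N m; "tool_pos": TCP position; "orientation": TCP orientation; "force": force on the tool from outside, world axes, zero at the start; "moment": the same for the moment, N m; "opening": finger opening in m; "gripper_force": force on a finger pad.
Only numpy, scipy, OpenCV 4.12 (cv2) and the standard library are available. Lean on these libraries where they do the work, as an engineer would, in place of code of your own. Each camera call takes 0.05 s, during which the arm holds its last target. There are 200 camera calls.

## Working session

There is one attempt and no reset: what is moved stays moved. The work goes in short steps, Python scripts to look and compute and a tool call to move; the robot and the scene stay as the last step left them, time stands still between calls to the robot, and variables do not carry over. Pictures are saved under pics/ and viewed, at most 11 in all, crops included, and the job is handed in when it is done.

Besides the shell and the picture viewer there is one more tool, called after ">>>" by a JSON object that holds its "api" and its "payload", one argument or row to a line. move_arm: Moves the arm, as the interface text tells. Its arguments: {"type":"object","properties":{"motion":{"type":"array"}},"required":["motion"]}

```bash
mkdir -p pics; ls; python3 - <<'E'
from plant import ctrl
import cv2,numpy as np,pickle
for n in("side","top"):
    s=ctrl.snapshot(n); cv2.imwrite(f"pics/{n}0.png",s["color"]); pickle.dump(s,open(f"pics/{n}0.pkl","wb"))
    print(s["camera_matrix"].round(1).tolist(),s["cam_to_world"].round(3).tolist(), [k for k in s])
print(ctrl.get_obs())
E
```

```text
pics
[[433.2, 0.0, 329.0], [0.0, 433.2, 198.3], [0.0, 0.0, 1.0]] [[0.768, 0.442, -0.463, 0.229], [-0.641, 0.531, -0.554, -0.472], [0.001, 0.722, 0.691, 0.622], [0.0, 0.0, 0.0, 1.0]] ['color', 'camera_matrix', 'cam_to_world']
[[379.8, 0.0, 323.1], [0.0, 379.8, 200.7], [0.0, 0.0, 1.0]] [[0.019, 0.992, -0.126, 0.519], [-0.998, 0.012, -0.054, -0.032], [-0.052, 0.127, 0.991, 0.787], [0.0, 0.0, 0.0, 1.0]] ['color', 'camera_matrix', 'cam_to_world']
{'clock': 0.1, 'joint_pos': array([-5.07592475e+01,  2.05860364e+01,  6.37766653e-01, -1.64952312e-02,
       -7.01332203e+01, -1.65060521e+01]), 'qvel': array([ 0.08155438, -0.06233569,  0.11117861,  0.12249673,  0.04512679,
        0.10002237]), 'tau': array([-2.99257845e-04, -5.84163916e+01,  2.93750685e+01,  7.01546252e+00,
        1.01826258e-02, -7.49711035e-05]), 'tool_pos': array([ 0.26065579, -0.62217127,  0.22252533]), 'orientation': array([ 1.79917462e+02, -8.28633467e-03, -1.57270910e+02]), 'force': array([-0.52575971,  0.22250732, -0.53261665]), 'moment': array([-0.02270009, -0.07257882,  0.00645225]), 'gripper_force': 0.0, 'opening': 0.08770777369264056}
```

View pics/side0.png

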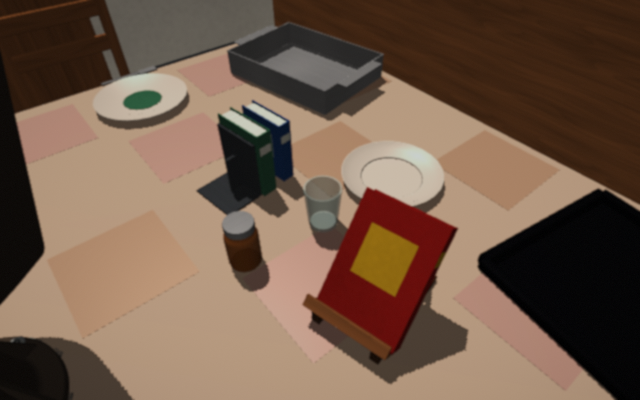

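View pics/top0.png

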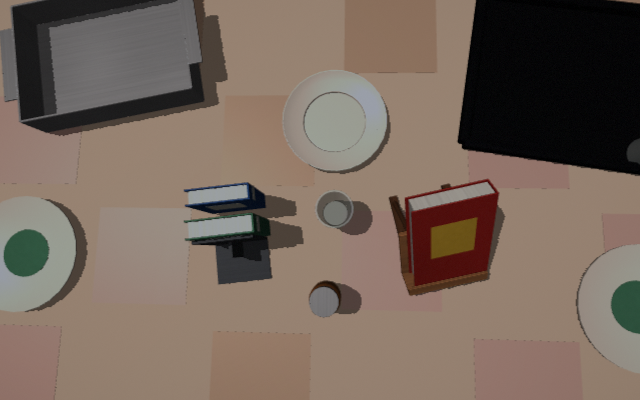

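```bash
python3 - <<'E'
import cv2,numpy as np
t=cv2.imread("pics/top0.png");s=cv2.imread("pics/side0.png")
g=lambda im,x,y,w,h:cv2.convertScaleAbs(cv2.resize(im[y:y+h,x:x+w],(400,300),interpolation=cv2.INTER_CUBIC),alpha=1.6,beta=15)
m=np.vstack([np.hstack([g(t,370,170,160,120+0),g(s,300,180,240,180)]),np.hstack([g(t,175,170,120,90),g(s,190,95,160,120)])])
cv2.imwrite("pics/m1.png",m)
E
```

```text
(no output)
```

View pics/m1.png

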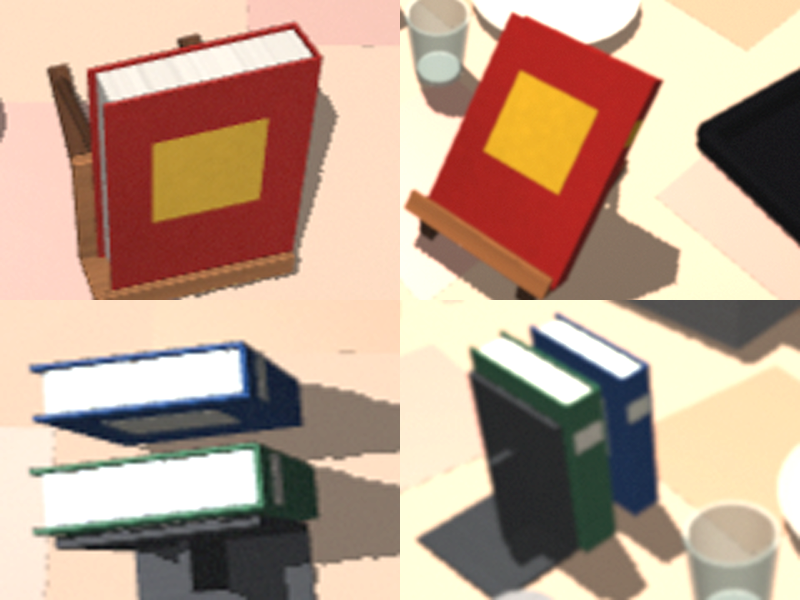

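```bash
cat > h.py <<'E'
import numpy as np,pickle
def ray(s,u,v):
    K=s["camera_matrix"];T=s["cam_to_world"]
    d=T[:3,:3]@np.array([(u-K[0,2])/K[0,0],-(v-K[1,2])/K[1,1],-1]); return T[:3,3],d/np.linalg.norm(d)
def plane(s,uv,z):
    o,d=ray(s,*uv); return o+d*(z-o[2])/d[2]
def tri(sa,a,sb,b):
    o1,d1=ray(sa,*a);o2,d2=ray(sb,*b)
    t=np.linalg.lstsq(np.c_[d1,-d2],o2-o1,rcond=None)[0]; p,q=o1+d1*t[0],o2+d2*t[1]
    return (p+q)/2,np.linalg.norm(p-q)
def proj(s,p):
    T=s["cam_to_world"];K=s["camera_matrix"];c=T[:3,:3].T@(np.asarray(p)-T[:3,3])
    return np.array([K[0,2]+K[0,0]*c[0]/-c[2],K[1,2]+K[1,1]*c[1]/c[2]])
load=lambda n:pickle.load(open(f"pics/{n}.pkl","rb"))
E
python3 - <<'E'
from h import *
np.set_printoptions(precision=4,suppress=True)
t,s=load("top0"),load("side0")
T1=lambda x,y:(370+x/2.5,170+y/2.5); S1=lambda x,y:(300+(x-400)/1.6667,180+y/1.6667)
T2=lambda x,y:(175+x/3.333,170+(y-300)/3.333); S2=lambda x,y:(190+(x-400)/2.5,95+(y-300)/2.5)
print("red front top L,R",tri(t,T1(107,103),s,S1(511,14)),tri(t,T1(320,57),s,S1(658,81)))
print("back top",tri(t,T1(297,25),s,S1(662,80)))
for n,z,ps in(("green",.15,[(30,470),(262,445),(265,511),(35,533)]),("blue",.142,[(30,370),(245,343),(250,397),(35,420)])):
    P=np.array([plane(t,T2(*p),z) for p in ps]);print(n,P,P.mean(0),[np.degrees(np.arctan2(*(a-b)[:2]*[-1,1])) for a,b in((P[0],P[1]),(P[3],P[2]))],np.linalg.norm(P[0]-P[1]),np.linalg.norm(P[1]-P[2]))
print("blue side", [plane(s,S2(*p),.142) for p in((535,325),(557,315),(649,363),(622,378))])
print("green side", [plane(s,S2(*p),.15) for p in((473,348),(503,333),(602,386),(568,404))])
print("glass",plane(t,(335,210),.09),plane(s,(322.5,187),.09),"jar",plane(t,(324,300),.1),plane(s,(239,224),.1),"plate",plane(t,(335,121),.022))
E
```

```text
red front top L,R (array([ 0.5804, -0.1402,  0.1835]), np.float64(0.0013159957075298215)) (array([ 0.6136, -0.275 ,  0.1836]), np.float64(0.004999265289091999))
back top (array([ 0.6366, -0.2681,  0.1634]), np.float64(0.002041533742289723))
green [[0.5621 0.2412 0.15  ]
 [0.5767 0.1212 0.15  ]
 [0.5431 0.1182 0.15  ]
 [0.5299 0.2365 0.15  ]] [0.5529 0.1793 0.15  ] [np.float64(6.940494423906084), np.float64(6.375434261798528)] 0.12092629974723652 0.03367825971320701
blue [[0.6152 0.2482 0.142 ]
 [0.6307 0.1344 0.142 ]
 [0.6023 0.1305 0.142 ]
 [0.5888 0.2437 0.142 ]] [0.6093 0.1892 0.142 ] [np.float64(7.773670908558561), np.float64(6.808956810821262)] 0.11485023420198592 0.028686886684822763
blue side [array([0.5941, 0.2395, 0.142 ]), array([0.6166, 0.2411, 0.142 ]), array([0.6335, 0.1339, 0.142 ]), array([0.6052, 0.1305, 0.142 ])]
green side [array([0.5324, 0.2298, 0.15  ]), array([0.5619, 0.2337, 0.15  ]), array([0.5812, 0.1214, 0.15  ]), array([0.5488, 0.1183, 0.15  ])]
glass [ 0.5907 -0.0157  0.09  ] [ 0.5953 -0.0149  0.09  ] jar [0.4298 0.001  0.1   ] [ 0.4261 -0.0057  0.1   ] plate [ 0.7842 -0.0114  0.022 ]
```

```bash
cat >> h.py <<'E'
from scipy.spatial.transform import Rotation as Ro
np.set_printoptions(precision=4,suppress=True)
def go(p,R,obs=None):
    from plant import ctrl
    o=obs or ctrl.get_obs(); C=Ro.from_euler("xyz",o["orientation"],degrees=True)
    print("shift",(C.inv().apply(np.asarray(p)-o["tool_pos"])*1e3).round(1),"turn",(C.inv()*R).as_rotvec(degrees=True).round(1))
def grip(yaw,tilt):
    "tool frame on a book with this yaw and tilt: z=-book z, y=-book x"
    B=Ro.from_euler("z",yaw,degrees=True)*Ro.from_euler("y",tilt,degrees=True); M=B.as_matrix()
    return Ro.from_matrix(np.c_[np.cross(-M[:,0],-M[:,2]),-M[:,0],-M[:,2]]),M
E
python3 - <<'E'
from h import *
t,s=load("top0"),load("side0")
T1=lambda x,y:(370+x/2.5,170+y/2.5); S1=lambda x,y:(300+(x-400)/1.6667,180+y/1.6667)
a=[plane(t,T1(107,103),.187),plane(t,T1(320,57),.187),plane(s,S1(511,14),.187),plane(s,S1(658,81),.187)]
b=[plane(t,T1(91,70),.162),plane(t,T1(297,25),.162)]
for L,R in(a[:2],a[2:],b): print(L,R,np.degrees(np.arctan2(*(L-R)[:2]*[-1,1])),np.linalg.norm(L-R),(L+R)/2)
R,M=grip(14,42); top=np.array([.611,-.204,.1746]); print(M)
p=top+M[:,2]*.075; print(p)
go([.50,-.40,.36],grip(14,0)[0]); 
go(p,R)
E
```

```text
[ 0.5805 -0.14    0.187 ] [ 0.6112 -0.2717  0.187 ] 13.105456254621801 0.13526170741008745 [ 0.5959 -0.2059  0.187 ]
[ 0.577  -0.1425  0.187 ] [ 0.6132 -0.2776  0.187 ] 15.020586031304749 0.13982974234922999 [ 0.5951 -0.2101  0.187 ]
[ 0.6047 -0.1343  0.162 ] [ 0.636  -0.2679  0.162 ] 13.189877310637982 0.1371286825158633 [ 0.6204 -0.2011  0.162 ]
[[ 0.7211 -0.2419  0.6493]
 [ 0.1798  0.9703  0.1619]
 [-0.6691  0.      0.7431]]
[ 0.6597 -0.1919  0.2303]
shift [-306.6  112.6 -137.4] turn [  0.1   0.1 -81.3]
shift [-534.3  242.7   -7.5] turn [-34.5  29.7 -77.3]
```

>>> {"api": "move_arm", "payload": {
  "motion": [
    [[-307, 113, -137], [0, 0, -81], 0],
    [[-307, 113, -137], [0, 0, -81], 0],
    [[-307, 113, -137], [0, 0, -81], 0],
    [[-307, 113, -137], [0, 0, -81], 0],
    [[-307, 113, -137], [0, 0, -81], 0],
    [[-307, 113, -137], [0, 0, -81], 0],
    [[-307, 113, -137], [0, 0, -81], 0],
    [[-307, 113, -137], [0, 0, -81], 0],
    [[-307, 113, -137], [0, 0, -81], 0],
    [[-307, 113, -137], [0, 0, -81], 0]
  ]
}}

```text
clock: 0.93
tool_pos: [0.5038, -0.3971, 0.362]
orientation: [-179.9, -0.1, -85.1]
force: [-0.7, 0.1, 0.2]
opening: 0.0878
gripper_force: 0.0
```

```bash
python3 - <<'E'
from h import *
R,M=grip(14,42); top=np.array([.6085,-.2045,.1746])
go(top+M[:,2]*.085,R)
E
```

```text
shift [-191.9 -176.8  124.5] turn [-42.    3.3  -8.7]
```

>>> {"api": "move_arm", "payload": {
  "motion": [
    [[-192, -177, 124], [-42, 3.3, -8.7], 0],
    [[-192, -177, 124], [-42, 3.3, -8.7], 0],
    [[-192, -177, 124], [-42, 3.3, -8.7], 0],
    [[-192, -177, 124], [-42, 3.3, -8.7], 0],
    [[-192, -177, 124], [-42, 3.3, -8.7], 0],
    [[-192, -177, 124], [-42, 3.3, -8.7], 0],
    [[-192, -177, 124], [-42, 3.3, -8.7], 0],
    [[-192, -177, 124], [-42, 3.3, -8.7], 0],
    [[-192, -177, 124], [-42, 3.3, -8.7], 0],
    [[-192, -177, 124], [-42, 3.3, -8.7], 0]
  ]
}}

```text
clock: 1.77
tool_pos: [0.6625, -0.1947, 0.2357]
orientation: [137.8, 0.0, -76.5]
force: [-0.0, -0.9, 0.8]
opening: 0.0873
gripper_force: 0.0
```

```bash
python3 - <<'E'
from h import *
from plant import ctrl
import cv2
R,M=grip(14,42); top=np.array([.6085,-.2045,.1746])
o=ctrl.get_obs();print(o["joint_pos"],o["tool_pos"])
s=ctrl.snapshot("side")["color"];t=ctrl.snapshot("top")["color"]
cv2.imwrite("pics/a.png",np.hstack([cv2.resize(s[100:400,280:580],(400,400)),cv2.resize(t[100:300,350:550],(400,400))]))
go(top+M[:,2]*.085,R,o)
go(top-M[:,2]*.028,R,o)
E
```

```text
[   3.4743   47.7172   34.0186    7.564  -117.8102   11.0216] [ 0.6625 -0.1947  0.2357]
shift [-3.6 -0.1 -2.9] turn [ 0.2  0.4 -0.4]
shift [ -2.9  -0.4 110. ] turn [ 0.2  0.4 -0.4]
```

View pics/a.png

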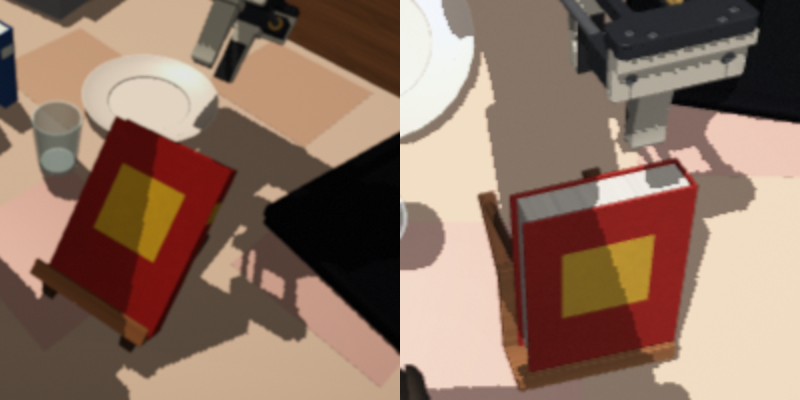

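```bash
python3 - <<'E'
from h import *
from plant import ctrl
t,s=load("top0"),load("side0")
o=ctrl.get_obs();C=Ro.from_euler("xyz",o["orientation"],degrees=True).as_matrix();p=o["tool_pos"]
print(p,C)
for sgn in(1,-1):
  for x in (-.0095,.0095):
    q=p+C@[x,sgn*.065,.019]; a=proj(t,q);b=proj(s,q)
    print(sgn,x,"top crop",(a-[350,100])*2+[400,0],"side crop",(b-[280,100])*4/3)
E
```

```text
[ 0.6619 -0.196   0.2386] [[ 0.2313 -0.7243 -0.6496]
 [-0.9729 -0.172  -0.1547]
 [ 0.0003  0.6677 -0.7444]]
1 -0.0095 top crop [637.821  182.7393] side crop [178.7269  77.5985]
1 0.0095 top crop [665.4618 176.6207] side crop [196.1234  84.9527]
-1 -0.0095 top crop [571.002  83.483] side crop [208.4207  94.4462]
-1 0.0095 top crop [594.1284  78.2786] side crop [223.187  100.7408]
```

>>> {"api": "move_arm", "payload": {
  "motion": [
    [[-4, 0, 60], [0, 0, 0], 0],
    [[-4, 0, 85], [0, 0, 0], 0],
    [[-4, 0, 95], [0, 0, 0], 0],
    [[-4, 0, 95], [0, 0, 0], 0],
    [[-4, 0, 95], [0, 0, 0], 0]
  ]
}}

```text
clock: 2.28
tool_pos: [0.599, -0.2072, 0.169]
orientation: [138.1, -0.0, -76.6]
force: [0.5, 0.7, 0.4]
opening: 0.0875
gripper_force: 0.0
```

```bash
python3 - <<'E'
from h import *
from plant import ctrl
import cv2
R,M=grip(14,42); top=np.array([.6085,-.2045,.1746])
o=ctrl.get_obs();print(o["force"],o["tool_pos"])
s=ctrl.snapshot("side")["color"];t=ctrl.snapshot("top")["color"]
cv2.imwrite("pics/b.png",np.hstack([cv2.resize(s[150:350,330:530],(400,400)),cv2.resize(t[120:300,370:550],(400,400))]))
go(top-M[:,2]*.028,R,o)
C=Ro.from_euler("xyz",o["orientation"],degrees=True).as_matrix();p=o["tool_pos"]
for sgn in(1,-1):
    q=p+C@[0,sgn*.065,.019];print((proj(load("side0"),q)-[330,150])*2,(proj(load("top0"),q)-[370,120])*2.222+[400,0])
E
```

```text
[0.5269 0.6817 0.421 ] [ 0.599  -0.2072  0.169 ]
shift [-0.2 -3.5 17.2] turn [-0.1  0.4 -0.5]
[114.8857 150.129 ] [619.3607 262.4902]
[167.8836 152.6273] [551.9014 146.741 ]
```

View pics/b.png

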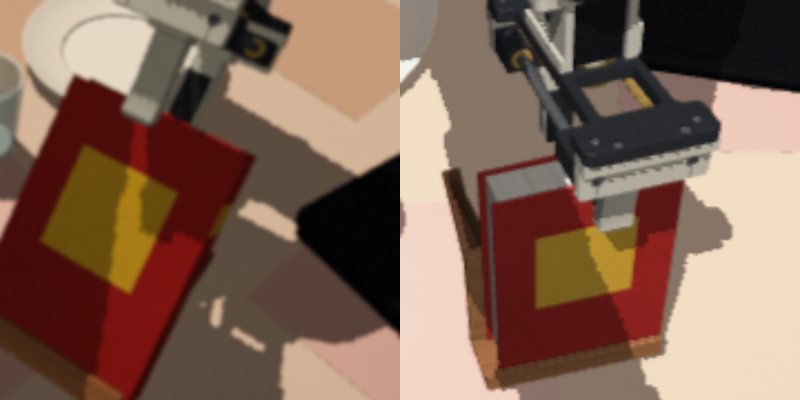

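```bash
python3 - <<'E'
from h import *
from plant import ctrl
t,s=load("top0"),load("side0")
o=ctrl.get_obs();C=Ro.from_euler("xyz",o["orientation"],degrees=True).as_matrix();p=o["tool_pos"]
T=lambda x,y:(370+(x-400)/2.222,120+y/2.222);S=lambda x,y:(330+x/2,150+y/2)
for a,b in(((597,227),(125,110)),((635,224),(155,124)),((616,226),(140,118))):
    q,e=tri(t,T(*a),s,S(*b));print(q,e,"tool frame",C.T@(q-p))
for n in("top","side"):
    q=ctrl.snapshot(n);print(np.abs(q["cam_to_world"]-load(n+"0")["cam_to_world"]).max())
E
```

```text
[ 0.5636 -0.2047  0.2077] 0.001845781584953878 tool frame [-0.0103  0.0525 -0.0053]
[ 0.566  -0.2289  0.2114] 0.002570456901883132 tool frame [ 0.0138  0.0574 -0.0059]
[ 0.5646 -0.2172  0.2089] 0.0024156612459918696 tool frame [ 0.002   0.0547 -0.0049]
0.0
0.0
```

>>> {"api": "move_arm", "payload": {
  "motion": [
    [[0, -3, 10], [0, 0, -0.5], 0],
    [[0, -3, 19], [0, 0, -0.5], 0],
    [[0, -3, 19], [0, 0, -0.5], 0.3],
    [[0, -3, 19], [0, 0, -0.5], 0.5],
    [[0, -3, 19], [0, 0, -0.5], 1],
    [[0, -3, 19], [0, 0, -0.5], 1],
    [[0, -3, 19], [0, 0, -0.5], 1],
    [[0, -3, 19], [0, 0, -0.5], 1],
    [[0, -3, 19], [0, 0, -0.5], 1],
    [[0, -3, 19], [0, 0, -0.5], 1]
  ]
}}

```text
clock: 3.32
tool_pos: [0.589, -0.2082, 0.1501]
orientation: [137.9, 0.4, -76.2]
force: [-1.3, -0.3, 6.8]
opening: 0.0397
gripper_force: 3.1
```

```bash
python3 - <<'E'
from h import *
from plant import ctrl
import cv2
o=ctrl.get_obs();print(o["force"],o["moment"],o["tool_pos"],o["orientation"],o["opening"],o["gripper_force"])
s=ctrl.snapshot("side")["color"];t=ctrl.snapshot("top")["color"]
cv2.imwrite("pics/c.png",cv2.convertScaleAbs(np.hstack([cv2.resize(s[150:350,330:530],(400,400)),cv2.resize(t[120:300,370:550],(400,400))]),alpha=1.8))
E
```

```text
[-1.2679 -0.2765  6.7606] [ 0.1853  0.2622 -0.2776] [ 0.589  -0.2082  0.1501] [137.8775   0.3657 -76.1752] 0.03971967290672783 3.0742724239826202
```

View pics/c.png

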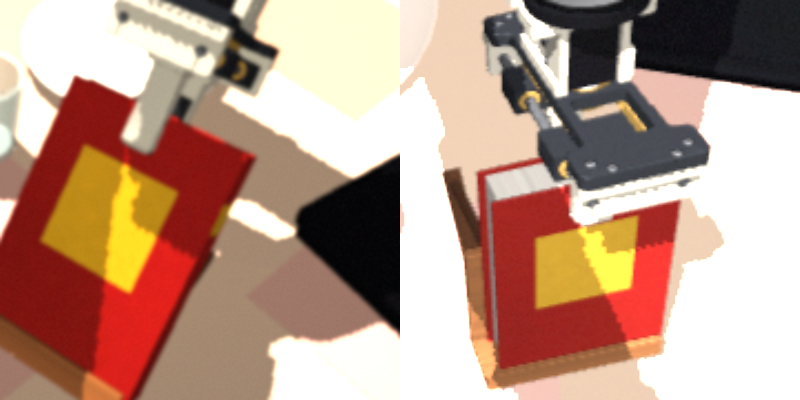

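>>> {"api": "move_arm", "payload": {
  "motion": [
    [[0, 0, 0], [0, 0, 0], 1],
    [[0, 0, 0], [0, 0, 0], 1],
    [[0, 0, 0], [0, 0, 0], 1],
    [[0, 0, 0], [0, 0, 0], 1]
  ]
}}

```text
clock: 3.75
tool_pos: [0.5886, -0.2084, 0.1507]
orientation: [137.8, 0.4, -76.2]
force: [-2.8, -0.8, 5.9]
opening: 0.038
gripper_force: 30.0
```

Gripped at 38 mm, 30 N. Withdraw along the book's axis.

>>> {"api": "move_arm", "payload": {
  "motion": [
    [[0, 0, -8], [0, 0, 0], 1],
    [[0, 0, -20], [0, 0, 0], 1],
    [[0, 0, -35], [0, 0, 0], 1],
    [[0, 20, -55], [0, 0, 0], 1],
    [[0, 45, -80], [0, 0, 0], 1],
    [[0, 75, -105], [0, 0, 0], 1],
    [[0, 95, -120], [0, 0, 0], 1],
    [[0, 95, -120], [0, 0, 0], 1],
    [[0, 95, -120], [0, 0, 0], 1]
  ]
}}

```text
clock: 4.5
tool_pos: [0.5999, -0.2063, 0.3022]
orientation: [138.2, 0.4, -76.2]
force: [-0.2, 0.4, -8.4]
opening: 0.0379
gripper_force: 30.0
```

```bash
python3 - <<'E'
from h import *
from plant import ctrl
import cv2
o=ctrl.get_obs();print(o["force"],o["moment"],o["tool_pos"],o["orientation"],o["opening"],o["gripper_force"])
s=ctrl.snapshot("side")["color"];t=ctrl.snapshot("top")["color"]
cv2.imwrite("pics/d.png",cv2.convertScaleAbs(np.hstack([cv2.resize(s[50:350,280:580],(400,400)),cv2.resize(t[100:300,350:550],(400,400))]),alpha=1.8))
go([.60,-.16,.34],grip(7,0)[0],o)
E
```

```text
[-0.1582  0.423  -8.4024] [ 1.2354 -4.1487 -0.1337] [ 0.5999 -0.2063  0.3022] [138.2347   0.4176 -76.1779] 0.037852950680195174 29.99483495950699
shift [-45.2  16.7 -35.4] turn [41.7 -2.1  6.7]
```

View pics/d.png

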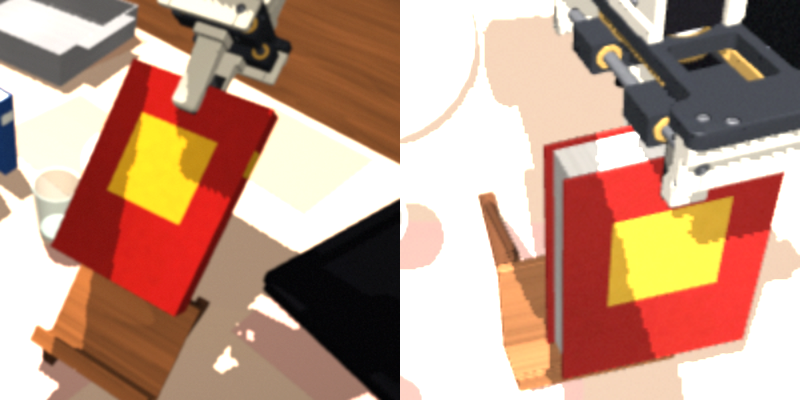

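```bash
python3 - <<'E'
from h import *
from plant import ctrl
t,s=load("top0"),load("side0")
o=ctrl.get_obs();C=Ro.from_euler("xyz",o["orientation"],degrees=True).as_matrix();p=o["tool_pos"]
T=lambda x,y:(350+(x-400)/2,100+y/2);S=lambda x,y:(280+x*.75,50+y*.75)
for n,a,b in(("TL",(565,182),(137,59)),("TR",(782,175),(272,116)),("BL",(562,378),(54,247)),("BR",(745,340),(180,315))):
    q,e=tri(t,T(*a),s,S(*b));print(n,q,e,"tool frame",C.T@(q-p))
E
```

```text
TL [ 0.5921 -0.1385  0.3363] 0.006453975891905253 tool frame [-0.0676  0.0172 -0.033 ]
TR [ 0.604  -0.2725  0.335 ] 0.02456192675558244 tool frame [ 0.0653  0.0323 -0.0192]
BL [ 0.464  -0.1682  0.1859] 0.0060438521735739536 tool frame [-0.068   0.0139  0.1667]
BR [ 0.4964 -0.3051  0.19  ] 0.008077173111000997 tool frame [0.0726 0.0183 0.1636]
```

```bash
python3 - <<'E'
from h import *
go([.6645,.1925,.34],grip(7,0)[0])
E
```

```text
shift [-371.8  -92.9 -133.9] turn [42.1 -2.   6.7]
```

>>> {"api": "move_arm", "payload": {
  "motion": [
    [[-8, -2, -3], [1, 0, 0], 1],
    [[-25, -6, -9], [3, 0, 0.5], 1],
    [[-45, -11, -16], [6, 0, 1], 1],
    [[-70, -17, -25], [9, 0, 1.5], 1],
    [[-95, -24, -34], [12, -0.5, 2], 1],
    [[-120, -30, -43], [15, -0.7, 2.4], 1],
    [[-145, -36, -52], [18, -0.9, 2.9], 1],
    [[-170, -42, -61], [21, -1, 3.3], 1],
    [[-195, -49, -70], [24, -1.1, 3.8], 1],
    [[-218, -54, -78], [27, -1.3, 4.3], 1]
  ]
}}

```text
clock: 5.43
tool_pos: [0.6362, 0.0293, 0.3238]
orientation: [164.9, -0.5, -80.5]
force: [-0.0, -0.2, -7.4]
opening: 0.0379
gripper_force: 30.0
```

```bash
python3 - <<'E'
from h import *
go([.6645,.1925,.34],grip(7,0)[0])
E
```

```text
shift [-156.2  -48.3  -31.2] turn [15.1 -0.8  2.4]
```

>>> {"api": "move_arm", "payload": {
  "motion": [
    [[-24, -7, -5], [2.5, 0, 0.4], 1],
    [[-48, -15, -10], [5, 0, 0.8], 1],
    [[-72, -22, -14], [8, -0.4, 1.2], 1],
    [[-96, -30, -19], [10, -0.5, 1.6], 1],
    [[-118, -37, -24], [12, -0.6, 2], 1],
    [[-136, -42, -28], [14, -0.8, 2.4], 1],
    [[-150, -46, -30], [15, -0.8, 2.4], 1],
    [[-156, -48, -31], [15, -0.8, 2.4], 1],
    [[-156, -48, -31], [15, -0.8, 2.4], 1],
    [[-156, -48, -31], [15, -0.8, 2.4], 1]
  ]
}}

```text
clock: 6.27
tool_pos: [0.6641, 0.1897, 0.3403]
orientation: [179.8, -0.1, -83.0]
force: [0.9, -0.8, -6.0]
opening: 0.0377
gripper_force: 30.0
```

```bash
python3 - <<'E'
from h import *
from plant import ctrl
import cv2
o=ctrl.get_obs();print(o["force"],o["moment"],o["tool_pos"],o["orientation"])
s=ctrl.snapshot("side")["color"];t=ctrl.snapshot("top")["color"]
cv2.imwrite("pics/e.png",cv2.convertScaleAbs(np.hstack([cv2.resize(s[20:220,180:380],(400,400)),cv2.resize(t[100:300,150:350],(400,400))]),alpha=1.8))
go([.6645,.1925,.34],grip(7,0)[0],o)
go([.6645,.1925,.18],grip(7,0)[0],o)
E
```

```text
[ 0.8866 -0.7987 -6.0247] [ 0.0054  0.0834 -0.0034] [0.6641 0.1897 0.3403] [179.7575  -0.1244 -82.9799]
shift [-2.8 -0.8  0.2] turn [ 0.2 -0.1  0. ]
shift [ -3.1  -1.4 160.2] turn [ 0.2 -0.1  0. ]
```

View pics/e.png

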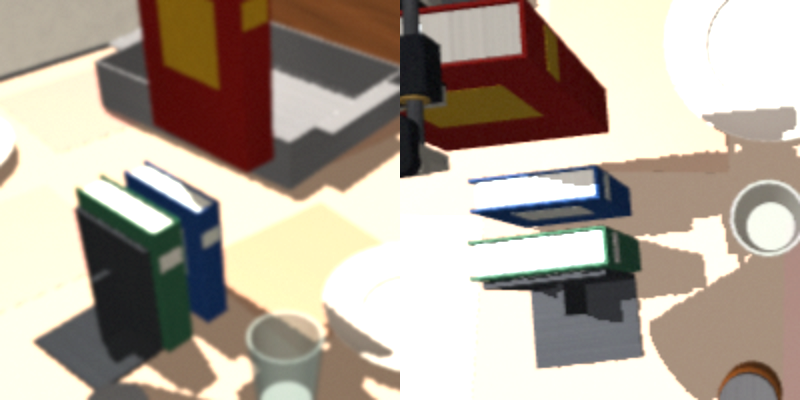

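```bash
python3 - <<'E'
from h import *
from plant import ctrl
t,s=load("top0"),load("side0")
o=ctrl.get_obs();C=Ro.from_euler("xyz",o["orientation"],degrees=True).as_matrix();p=o["tool_pos"]
T=lambda x,y:(150+(x-400)/2,100+y/2);S=lambda x,y:(180+x/2,20+y/2)
u=np.array([.9925,.1219,0]);n=np.array([-.1219,.9925,0])
q,e=tri(t,T(607,131),s,S(250,171));print(q,e,C.T@(q-p),"u,n",q@u,q@n)
L,R=plane(t,T(537,366),.002),plane(t,T(641,356),.002);print(L,R,np.degrees(np.arctan2(*(L-R)[:2]*[-1,1])),"n",(L+R)@n/2)
for nm,z,a,b in(("g far L/R",.15,(78,190),(181,237)),):
    print(nm,[ (plane(s,S(*k),z)@u,plane(s,S(*k),z)@n) for k in(a,b)])
# spine near bottom corners at table: blue far bottom R, green
for nm,k in(("blue bot near spine",(206,320)),("blue bot far spine",(226,305)),("green bot far spine",(190,338)),("green bot near",(168,350))):
    w=plane(s,S(*k),0);print(nm,w,w@u,w@n)
E
```

```text
[0.6571 0.1175 0.1735] 0.005752830074497443 [0.0696 0.0155 0.1674] u,n 0.666547270918799 0.03656084413477729
[0.4455 0.2237 0.002 ] [0.4581 0.1161 0.002 ] 6.677060631908441 n 0.1135688680758744
g far L/R [(np.float64(0.5543747302258097), np.float64(0.16112648063800383)), (np.float64(0.5720280392995051), np.float64(0.02812925369588653))]
blue bot near spine [0.6057 0.1348 0.    ] 0.6175846184240119 0.05999594328257889
blue bot far spine [0.6373 0.1412 0.    ] 0.649744363248145 0.06245670555031012
green bot far spine [0.5758 0.1221 0.    ] 0.5863821706589145 0.05097609693730224
green bot near [0.5475 0.1215 0.    ] 0.5582222510286573 0.05381988596477737
```

>>> {"api": "move_arm", "payload": {
  "motion": [
    [[-2, -1, 10], [0, 0, 0], 1],
    [[-5, -3, 30], [0, 0, 0], 1],
    [[-5, -3, 55], [0, 0, 0], 1],
    [[-5, -3, 80], [0, 0, 0], 1],
    [[-5, -3, 105], [0, 0, 0], 1],
    [[-5, -3, 125], [0, 0, 0], 1],
    [[-5, -3, 142], [0, 0, 0], 1],
    [[-5, -3, 155], [0.2, 0, 0], 1],
    [[-5, -3, 160], [0.2, 0, 0], 1],
    [[-5, -3, 160], [0.2, 0, 0], 1]
  ]
}}

```text
clock: 7.2
tool_pos: [0.666, 0.1939, 0.1793]
orientation: [179.9, -0.1, -83.1]
force: [-0.1, 0.3, -7.2]
opening: 0.038
gripper_force: 30.0
```

>>> {"api": "move_arm", "payload": {
  "motion": [
    [[0, 0, 2], [0, 0, 0], 1],
    [[0, 0, 4], [0, 0, 0], 1],
    [[0, 0, 6], [0, 0, 0], 1],
    [[0, 0, 7], [0, 0, 0], 1],
    [[0, 0, 7], [0, 0, 0], 1]
  ]
}}

```text
clock: 7.62
tool_pos: [0.6669, 0.1951, 0.1748]
orientation: [-179.8, -0.0, -83.0]
force: [0.1, 0.4, -7.2]
opening: 0.0379
gripper_force: 30.0
```

>>> {"api": "move_arm", "payload": {
  "motion": [
    [[0, 0, 1], [0, 0, 0], 1],
    [[0, 0, 2], [0, 0, 0], 1],
    [[0, 0, 3], [0, 0, 0], 1],
    [[0, 0, 3], [0, 0, 0], 1]
  ]
}}

```text
clock: 7.95
tool_pos: [0.6667, 0.195, 0.1713]
orientation: [-179.9, -0.1, -83.0]
force: [0.4, -0.2, -6.8]
opening: 0.0381
gripper_force: 30.0
```

>>> {"api": "move_arm", "payload": {
  "motion": [
    [[0, 0, 1], [0, 0, 0], 1],
    [[0, 0, 2], [0, 0, 0], 1],
    [[0, 0, 2], [0, 0, 0], 1],
    [[0, 0, 2], [0, 0, 0], 1]
  ]
}}

```text
clock: 8.28
tool_pos: [0.6668, 0.195, 0.1695]
orientation: [-179.9, -0.1, -83.0]
force: [-0.6, 0.0, -6.0]
opening: 0.038
gripper_force: 30.0
```

>>> {"api": "move_arm", "payload": {
  "motion": [
    [[0, 0, 1], [0, 0, 0], 1],
    [[0, 0, 2], [0, 0, 0], 1],
    [[0, 0, 2], [0, 0, 0], 1],
    [[0, 0, 2], [0, 0, 0], 1]
  ]
}}

```text
clock: 8.62
tool_pos: [0.6672, 0.1949, 0.1684]
orientation: [-179.8, -0.1, -83.0]
force: [-0.2, -2.0, -1.1]
opening: 0.0378
gripper_force: 30.0
```

>>> {"api": "move_arm", "payload": {
  "motion": [
    [[0, 2, 0], [0, 0, 0], 1],
    [[0, 5, 0], [0, 0, 0], 1],
    [[0, 8, 0], [0, 0, 0], 1],
    [[0, 11, 0], [0, 0, 0], 1],
    [[0, 14, 0], [0, 0, 0], 1],
    [[0, 17, 0], [0, 0, 0], 1],
    [[0, 20, 0], [0, 0, 0], 1],
    [[0, 23, 0], [0, 0, 0], 1],
    [[0, 26, 0], [0, 0, 0], 1],
    [[0, 28, 0], [0, 0, 0], 1]
  ]
}}

```text
clock: 9.45
tool_pos: [0.6397, 0.192, 0.1683]
orientation: [-179.7, -0.0, -83.0]
force: [6.2, 0.1, 0.1]
opening: 0.0379
gripper_force: 30.0
```

>>> {"api": "move_arm", "payload": {
  "motion": [
    [[0, 2, 0], [0, 0, 0], 1],
    [[0, 4, 0], [0, 0, 0], 1],
    [[0, 6, 0], [0, 0, 0], 1],
    [[0, 8, 0], [0, 0, 0], 1],
    [[0, 10, 0], [0, 0, 0], 1],
    [[0, 12, 0], [0, 0, 0], 1],
    [[0, 14, 0], [0, 0, 0], 1],
    [[0, 14, 0], [0, 0, 0], 1]
  ]
}}

```text
clock: 10.12
tool_pos: [0.6256, 0.1905, 0.1682]
orientation: [-179.7, -0.0, -83.0]
force: [5.4, 0.5, 2.2]
opening: 0.0381
gripper_force: 30.0
```

```bash
python3 - <<'E'
from h import *
from plant import ctrl
import cv2
o=ctrl.get_obs();print(o["force"],o["moment"],o["tool_pos"],o["orientation"])
s=ctrl.snapshot("side")["color"];t=ctrl.snapshot("top")["color"]
cv2.imwrite("pics/f.png",cv2.convertScaleAbs(np.hstack([cv2.resize(s[60:220,190:350],(400,400)),cv2.resize(t[120:280,160:320],(400,400))]),alpha=2))
E
```

```text
[5.367  0.5205 2.162 ] [ 0.6709 -2.1523 -0.0601] [0.6256 0.1905 0.1682] [-179.7418   -0.0045  -82.9904]
```

View pics/f.png

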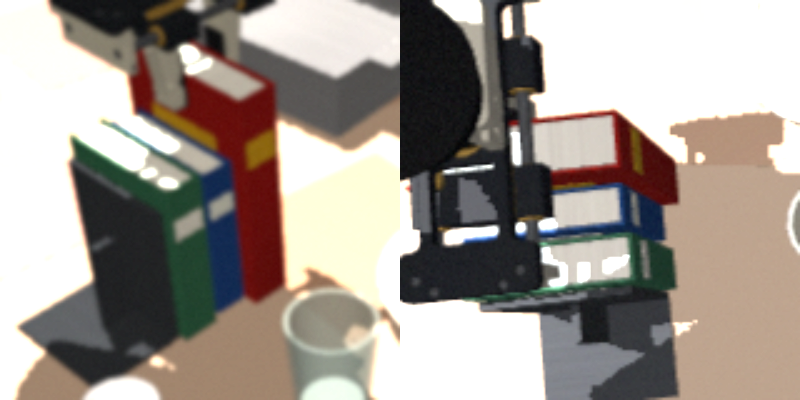

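>>> {"api": "move_arm", "payload": {
  "motion": [
    [[0, 1, 0], [0, 0, 0], 1],
    [[0, 2, 0], [0, 0, 0], 1],
    [[0, 3, 0], [0, 0, 0], 1],
    [[0, 4, 0], [0, 0, 0], 1],
    [[0, 4, 0], [0, 0, 0], 1]
  ]
}}

```text
clock: 10.63
tool_pos: [0.6221, 0.1899, 0.1682]
orientation: [-179.7, -0.0, -83.0]
force: [4.9, 1.8, 3.2]
opening: 0.038
gripper_force: 30.0
```

>>> {"api": "move_arm", "payload": {
  "motion": [
    [[0, 0.5, 0], [0, 0, 0], 1],
    [[0, 1, 0], [0, 0, 0], 1],
    [[0, 1.5, 0], [0, 0, 0], 1],
    [[0, 1.5, 0], [0, 0, 0], 1]
  ]
}}

```text
clock: 10.97
tool_pos: [0.621, 0.1898, 0.1682]
orientation: [-179.7, -0.0, -83.0]
force: [6.3, 0.8, 3.5]
opening: 0.0378
gripper_force: 30.1
```

>>> {"api": "move_arm", "payload": {
  "motion": [
    [[0, 0.7, 0], [0, 0, 0], 1],
    [[0, 1.4, 0], [0, 0, 0], 1],
    [[0, 2, 0], [0, 0, 0], 1],
    [[0, 2, 0], [0, 0, 0], 1]
  ]
}}

```text
clock: 11.3
tool_pos: [0.6191, 0.1896, 0.1682]
orientation: [-179.7, -0.0, -83.0]
force: [6.4, 0.6, 2.2]
opening: 0.0375
gripper_force: 30.1
```

>>> {"api": "move_arm", "payload": {
  "motion": [
    [[0, 0.7, 0], [0, 0, 0], 1],
    [[0, 1.4, 0], [0, 0, 0], 1],
    [[0, 2, 0], [0, 0, 0], 1],
    [[0, 2, 0], [0, 0, 0], 1]
  ]
}}

```text
clock: 11.63
tool_pos: [0.618, 0.1896, 0.1683]
orientation: [-179.6, -0.0, -83.0]
force: [10.8, 1.4, -0.0]
opening: 0.0377
gripper_force: 30.0
```

>>> {"api": "move_arm", "payload": {
  "motion": [
    [[0, 0.5, 0], [0, 0, 0], 1],
    [[0, 1, 0], [0, 0, 0], 1],
    [[0, 1, 0], [0, 0, 0], 1]
  ]
}}

```text
clock: 11.88
tool_pos: [0.6178, 0.1897, 0.1684]
orientation: [-179.5, 0.0, -82.9]
force: [12.9, 1.6, -2.5]
opening: 0.0376
gripper_force: 30.1
```

>>> {"api": "move_arm", "payload": {
  "motion": [
    [[0, 0.5, 0], [0, 0, 0], 1],
    [[0, 1, 0], [0, 0, 0], 1],
    [[0, 1.5, 0], [0, 0, 0], 1],
    [[0, 1.5, 0], [0, 0, 0], 1]
  ]
}}

```text
clock: 12.22
tool_pos: [0.6174, 0.19, 0.1685]
orientation: [-179.4, 0.0, -82.9]
force: [19.6, 2.1, -4.1]
opening: 0.0382
gripper_force: 30.1
```

```bash
python3 - <<'E'
from h import *
from plant import ctrl
import cv2
o=ctrl.get_obs();print(o["force"],o["moment"],o["tool_pos"],o["orientation"])
s=ctrl.snapshot("side")["color"];t=ctrl.snapshot("top")["color"]
cv2.imwrite("pics/g.png",cv2.convertScaleAbs(np.hstack([cv2.resize(s[80:200,210:330],(400,400),interpolation=2),cv2.resize(t[150:250,220:320],(400,400),interpolation=2)]),alpha=1.7))
E
```

```text
[19.6006  2.1273 -4.086 ] [ 0.9673 -7.1368  0.4961] [0.6174 0.19   0.1685] [-179.3927    0.0334  -82.9036]
```

View pics/g.png

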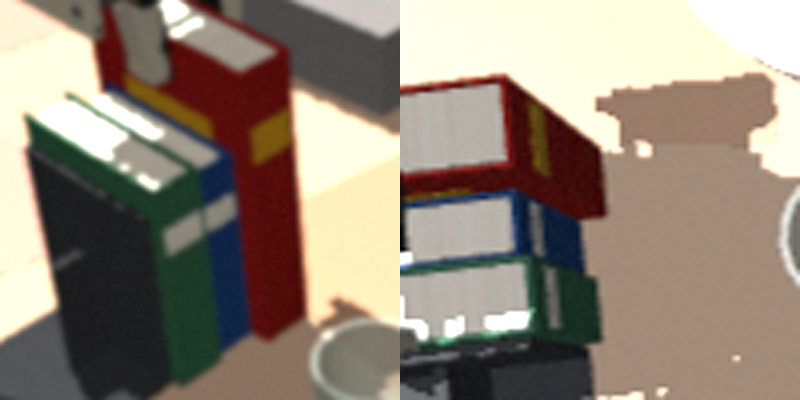

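>>> {"api": "move_arm", "payload": {
  "motion": [
    [[0, -1, 0], [0, 0, 0], 1],
    [[0, -2, 0], [0, 0, 0], 1],
    [[0, -2, 0], [0, 0, 0], 1]
  ]
}}

```text
clock: 12.57
tool_pos: [0.6178, 0.1897, 0.1683]
orientation: [-179.6, 0.0, -82.9]
force: [10.3, 1.4, 0.3]
opening: 0.0376
gripper_force: 30.0
```

>>> {"api": "move_arm", "payload": {
  "motion": [
    [[0, -0.5, 0], [0, 0, 0], 1],
    [[0, -1, 0], [0, 0, 0], 1],
    [[0, -1, 0], [0, 0, 0], 0.5],
    [[0, -1, 0], [0, 0, 0], 0.48],
    [[0, -1, 0], [0, 0, 0], 0.48],
    [[0, -1, 0], [0, 0, 0], 0.48],
    [[0, -1, 0], [0, 0, 0], 0.48],
    [[0, -1, 0], [0, 0, 0], 0.48]
  ]
}}

```text
clock: 13.23
tool_pos: [0.6155, 0.1885, 0.1667]
orientation: [-180.0, -0.1, -83.0]
force: [0.9, 1.1, -0.7]
opening: 0.0456
gripper_force: 0.5
```

>>> {"api": "move_arm", "payload": {
  "motion": [
    [[0, -2, 0], [0, 0, 0], 0.48],
    [[0, -2, -1], [0, 0, 0], 0.48],
    [[0, -2, -5], [0, 0, 0], 0.48],
    [[0, -2, -12], [0, 0, 0], 0.48],
    [[0, -2, -22], [0, 0, 0], 0.48],
    [[0, -2, -35], [0, 0, 0], 0.48],
    [[0, -2, -50], [0, 0, 0], 0.48],
    [[0, -2, -80], [0, 0, 0], 0.4],
    [[0, -2, -115], [0, 0, 0], 0.2],
    [[0, -2, -150], [0, 0, 0], 0]
  ]
}}

```text
clock: 14.07
tool_pos: [0.6175, 0.1888, 0.3199]
orientation: [-179.8, -0.1, -83.0]
force: [1.0, 1.3, 0.3]
opening: 0.0605
gripper_force: 0.0
```

>>> {"api": "move_arm", "payload": {
  "motion": [
    [[30, 0, -20], [0, 0, 0], 0],
    [[70, 0, -20], [0, 0, 0], 0],
    [[110, 0, -20], [0, 0, 0], 0],
    [[150, 0, -20], [0, 0, 0], 0],
    [[190, 0, -20], [0, 0, 0], 0],
    [[230, 0, -20], [0, 0, 0], 0],
    [[250, 0, -20], [0, 0, 0], 0],
    [[250, 0, -20], [0, 0, 0], 0]
  ]
}}

```text
clock: 14.73
tool_pos: [0.6481, -0.0633, 0.339]
orientation: [-179.8, -0.1, -83.2]
force: [-0.9, 0.6, 0.1]
opening: 0.0874
gripper_force: 0.0
```

```bash
python3 - <<'E'
from h import *
from plant import ctrl
import cv2
o=ctrl.get_obs();print(o["force"],o["tool_pos"],o["clock"])
s=ctrl.snapshot("side")["color"];t=ctrl.snapshot("top")["color"]
cv2.imwrite("pics/h.png",cv2.convertScaleAbs(np.hstack([cv2.resize(s[60:220,190:350],(400,400),interpolation=2),cv2.resize(t[130:270,160:300],(400,400),interpolation=2)]),alpha=1.7))
E
```

```text
[-0.8938  0.5822  0.0564] [ 0.6481 -0.0633  0.339 ] 14.7333
```

View pics/h.png

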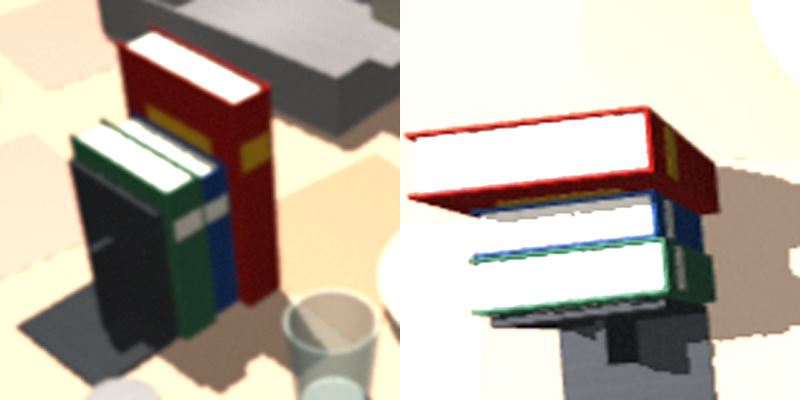

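```bash
python3 - <<'E'
from h import *
t,s=load("top0"),load("side0")
u=np.array([.9925,.1219,0]);n=np.array([-.1219,.9925,0])
T=lambda x,y:(160+(x-400)/2.857,130+y/2.857);S=lambda x,y:(190+x/2.5,60+y/2.5)
for nm,z,ps in(("red",.2,[(405,133),(648,107),(654,171),(410,196)]),("green",.15,[(471,262),(667,238),(668,291),(475,313)]),("blue far",.142,[(472,212),(657,191),(661,238),(472,259)])):
    P=np.array([plane(t,T(*p),z) for p in ps]);print(nm,"u",P@u,"n",P@n,"ctr",P.mean(0)@u,P.mean(0)@n,[np.degrees(np.arctan2(*(a-b)[:2]*[-1,1])) for a,b in((P[0],P[1]),(P[3],P[2]))])
for nm,k in(("green near",(184,340)),("g/b",(214,318)),("b/r",(240,303)),("red near",(252,305)),("red far",(279,290))):
    w=plane(s,S(*k),0);print(nm,w@u,w@n)
E
```

```text
red u [0.6568 0.6558 0.6194 0.6206] n [0.1824 0.0437 0.0431 0.1813] ctr 0.6381575731722171 0.11260696821036585 [np.float64(6.618053296834266), np.float64(6.495382120904314)]
green u [0.5859 0.5875 0.556  0.5552] n [0.1695 0.0502 0.0521 0.1688] ctr 0.571154869573186 0.11015979190424535 [np.float64(7.769414923148617), np.float64(7.3975099961117445)]
blue far u [0.6173 0.6176 0.5888 0.5886] n [0.1705 0.0559 0.0557 0.1721] ctr 0.6030967279437427 0.11353956253995828 [np.float64(7.1673651958765845), np.float64(7.127510477795316)]
green near 0.5556570744010432 0.052106357026912256
g/b 0.5910507965350671 0.05430159801899191
b/r 0.6193716314580339 0.05235554571260212
red near 0.6246999862296849 0.04287981724453549
red far 0.6545146578089963 0.040093424863581174
```

```bash
python3 -c "
from plant import ctrl
print(ctrl.close_job())"
```

```text
the job is handed in; nothing more can be done
None
```

The red book now stands upright and by itself at the open end of the row, with all three books closed up against the bookend: by the camera the gaps are within about 1 mm and the red book is within about 3 mm of the row's line. I handed the job in at about 15 s, with nothing knocked over and the glass, plate and jar not touched as far as the pictures show.

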